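# Take the old hanger strip off the back of a face-down television

## Robot

A 6-joint arm with a two-finger parallel gripper is mounted at the origin on the work surface. World frame = base frame: x ahead of the robot, y to its left, z up, the work surface at z = 0. Lengths are in mm, angles in rad, forces in N, time in s.
With the tool pointing down it reaches from about 275 to 1000 mm from the base axis. Payload 8.4 kg.
Tool frame: the origin (TCP) lies on the centre line of the jaws, within the pads' length; the fingertips stand 22 mm ahead of it and the grasp point (between the pads) lies 3 mm ahead of it; z points along the fingers, x is the direction in which the jaws open and shut, and the axes are right-handed (so a half turn about z gives the same grasp; the last joint's range is limited). The gripper opens to 85 mm and grips with 20 to 120 N. Pads are 22 mm wide; open, the fingers measure 114 mm over their backs; the gripper's body (76 mm by 85 mm) begins 54 mm behind the grasp point. The pads swing forward as they close: fully open they stand 13 mm farther back than shut.
Start: joints at [1.27, 0.353, 1.633, -0, 1.155, -0.002], TCP at [183.982, 597.31, 253.281] pointing down, gripper open.
Joint ranges: [-2.63, 2.63], [-0.92, 2.1], [0.06, 2.66], [-1.3, 4.44], [0, 2.69], [-3.02, 3.02]. Speed limits (rad/s): [2.22, 2.22, 2.79, 3.14, 3.14, 3.14].

## Interface

Orientations are given as [roll, pitch, yaw] about the fixed x, y, z axes, in that order (R = Rz(yaw) Ry(pitch) Rx(roll)).
In Python, from rig import status, viewer, job gives the robot as it stands.
- The arm moves only by the tool send_rows, never from a script. Its argument "plan" is a list of rows, each a list of 3 entries, a list of its own where there are three numbers: the shift along the tool's x, y, z in m, then the turn, a rotation vector about the tool's x, y, z in rad, then the opening, from -1 (shut) to 1 (fully open). In form: [[[x, y, z], [rx, ry, rz], jaw], ...]. A call has exactly 5 rows; each row is the pose to reach, as a shift and turn from the pose measured when the call began, along the tool's axes at that moment; what a row does not reach only later rows make up. A row lasts 1/12 s, in which the tool goes at most 41.7 mm and 7.16 degrees, less where a joint would pass 70% of its speed; a pose out of reach is approached as far as the arm can. A call with a gripper value outside its range is refused whole. The fingers move at their own pace and stop on an object; "squeeze" is the grip in N (left out, the last holds). Time passes only in rows, so rows that repeat a pose let the fingers close, or fill a call up. It gives the time, the measured TCP pose, the force and the opening at its end, in the units of the state.
- status.sense(): the state, without advancing time (a new reading comes with each control period).
- viewer.grab_frame(name): name is "scene" or "top" or "wrist"; returns the picture (400x640x3 uint8, red, green, blue); there is no depth.
- viewer.camera_params(name): a dict with "intrinsics" (3x3 intrinsics, pixels), "xyz" and "orientation" of the camera in the world. Camera axes: x right, y down, z forward; pixel columns grow to the right and rows downward; lengths in mm; the calibration is good to about 2 mm. The wrist camera is an equidistant fisheye: a pixel r from the principal point sees the ray r / f radians off the axis. A picture is of the moment at which its call begins: read the wrist's pose just before it. camera_params takes no time and is no camera call; for the wrist camera it gives the pose at the moment of the call.
- job.sign_off(): hands the job in, once; it reports no verdict.
Trained networks look in the newest picture that a camera, given by its name, has taken for a name from the list of things; names that differ only in an ending like _2 or _b are one class to them, and where a whole thing is asked for, a point or a joint stands for the part that bears it (a point fixed in the world has none). Each returns a list of dicts, best first, with "p" (0 to 1); they miss things now and then, are a little off and sometimes report something else, mostly with a low value. They report only what shows in the picture. A call takes as long as a camera call. They do not tell look-alikes from the thing itself.
- viewer.cut_out(label, camera): "mask" (400x640 bool, what is visible of it) and "extent" ([left, top, width, height] in pixels, round what is visible of it).
The state is a dict: "clock": time; "qpos": joint angles; "qvel": joint speeds; "joint_efforts": joint torques, N m; "eef_pos": TCP position; "tcp_rot": TCP orientation; "contact_force": force on the tool from outside, world axes, zero at the start; "wrist_torque": the same for the moment, N m; "opening": opening from 0.0 (shut) to 1.0 (fully open).
Only numpy, scipy, OpenCV 4.12 (cv2) and the standard library are available. Lean on these libraries where they do the work, as an engineer would, in place of code of your own. Each camera call takes 0.05 s, during which the arm holds its last target.

## Task

Take the bare aluminium hanger strip off the back of the face-down television: slide it along its keyhole slots towards the step in the set's back until both stud heads stand free in the wide ends and its front end overhangs the step, then take it by that overhanging end, lift it level off the studs and lay it flat on the green parts mat, wholly on the mat. Leave the black strip fitted and the screwdriver and remote where they lie on the set, go easy on the set, which is lying on its screen, and do not drop the strip.

Things in the scene. Friction and masses are not known exactly. Their poses are not given: they have to be found in the camera images.
- tv: 24-inch television lying face down on a foam sheet, fixed; back dark blue-grey. Origin on the table, midway between its four studs; z up, x towards the set's top edge (away from the robot, turned up to 14 degrees). Its raised part is a flat plateau 66 mm above the table, x = -137 to 88 mm, 400 mm wide in y. One strip hangs on the two studs at y = +50 mm, the other at y = -50; which is which varies.
- tv_step (a point): Middle of the plateau's far edge (x = 88, y = 0, z = 66 mm from the television's origin). Here the back steps straight down 42 mm to the thin panel, 24 mm above the table, which reaches on to x = 168 mm and is 540 mm wide.
- stud (a point): Foot of one of the four steel studs, on the plateau at x = 50, y = 50 mm from the television's origin; the others stand at x = +-50, y = +-50 mm. Each is a shoulder 5 mm in diameter and 5 mm high with a round head on it 10 mm in diameter and 3 mm thick (its top 8 mm above the plateau).
- strip: Bare silver aluminium hanger strip, 190 x 46 x 3 mm (x, y, z), 65 to 105 g, lying flat on the plateau under the heads of two studs; slides easily. Origin: centre of its underside; x along it to its front end, same way as the television's x. At the start its origin is at x = -7 to -1 mm from the television's. It comes off with its origin at x = 27 mm (within 4 mm); there its front overhangs by 34 mm.
- strip_keyhole (a point): Centre of the wide end of the silver strip's front keyhole, 23 mm ahead of the strip's origin. The wide end is eight-sided, 19 mm across; an 8 mm slot runs forward from it to the narrow end, 34 mm ahead. The rear keyhole is the same, 100 mm further back. Pushed 7 mm past the centre the strip stops against the shoulders, with the heads again over metal.
- strip_front (a point): Middle of the silver strip's front end (the end that overhangs), on its underside, 95 mm from its origin.
- strip_rear (a point): Middle of the silver strip's rear end, on its underside, 95 mm behind its origin; behind it there are 35 to 41 mm of free plateau at the start.
- strip_black: The other hanger strip, same shape and size, black, hung on the other two studs: stays fitted.
- mat: Green rubber parts mat, 270 x 160 x 4 mm (x, y, z), fixed to the table to the left of the television. Origin at the centre of its underside, x along its length.
- screwdriver: Screwdriver with yellow handle, 190 mm long, handle about 30 mm thick, lying on the plateau near its right end (television y about -150 mm).
- remote: Dark remote control, 155 x 44 x 17 mm, lying on the plateau near its left end (television y about 150 mm). Origin at the centre of its underside.
Mind the look-alikes: they are no part of the job. There is more than one size of the strip; the job needs the largest.

How it is judged:
By the outcome, as a careful person would: the job done as asked, in the order asked, and still so for the second after the job is handed in, with the robot touching nothing.
It also fails if it takes over 64 s, if anything falls off the work surface, if the arm or the gripper's body presses on something with over 40 N, if the wrist force passes 120 N, or if a joint passes its speed limit or range.

## Working session

There is one attempt and no reset: what is moved stays moved. The work goes in short steps, Python scripts to look and compute and a tool call to move; the robot and the scene stay as the last step left them, time stands still between calls to the robot, and variables do not carry over. Pictures are saved under pics/ and viewed, and the job is handed in when it is done.

Besides the shell and the picture viewer there is one more tool, called as a command line: name --argument value ..., lists and objects as JSON in quotes. send_rows: Moves the arm, as the interface text tells. Its arguments: {"type":"object","properties":{"plan":{"type":"array"},"squeeze":{"type":"number"}},"required":["plan"]}

```bash
ls; mkdir -p pics
cat > h.py <<'E'
import numpy as np, cv2
from rig import status, viewer, job
from scipy.spatial.transform import Rotation as R
def snap(cam,name):
    im=viewer.grab_frame(cam); cv2.imwrite('pics/'+name+'.png',im[:,:,::-1]); return im
def st():
    s=status.sense(); print({k:np.round(s[k],3).tolist() for k in ('clock','qpos','eef_pos','tcp_rot','contact_force','opening')}); return s
E
python3 - <<'E'
from h import *
st()
for c in ('scene','top','wrist'):
    p=viewer.camera_params(c); print(c,p); snap(c,c+'0')
E
```

```text
pics
{'clock': 0.0, 'qpos': [1.27, 0.354, 1.634, 0.0, 1.155, -0.002], 'eef_pos': [183.838, 596.889, 252.549], 'tcp_rot': [-3.142, 0.001, 1.272], 'contact_force': [-0.443, -0.504, -0.034], 'opening': 1.001}
scene {'intrinsics': array([[484.63096016,   0.        , 311.55411598],
       [  0.        , 484.63096016, 206.90947223],
       [  0.        ,   0.        ,   1.        ]]), 'xyz': array([1539.261971  ,   -3.76070138,  796.84593249]), 'orientation': array([-2.20034984e+00, -1.82481069e-03,  1.52049304e+00])}
top {'intrinsics': array([[496.6661684 ,   0.        , 318.39920871],
       [  0.        , 496.6661684 , 192.07244842],
       [  0.        ,   0.        ,   1.        ]]), 'xyz': array([ 269.38937455,   16.00778918, 1277.07160181]), 'orientation': array([-2.91926625, -0.00313059, -1.57440585])}
wrist {'intrinsics': array([[309.70691629,   0.        , 321.85757541],
       [  0.        , 309.70691629, 199.21918426],
       [  0.        ,   0.        ,   1.        ]]), 'xyz': array([108.86078491, 619.43068099, 373.38851311]), 'orientation': array([2.83198242e+00, 2.69818873e-03, 1.27164937e+00])}
```

View pics/top0.png

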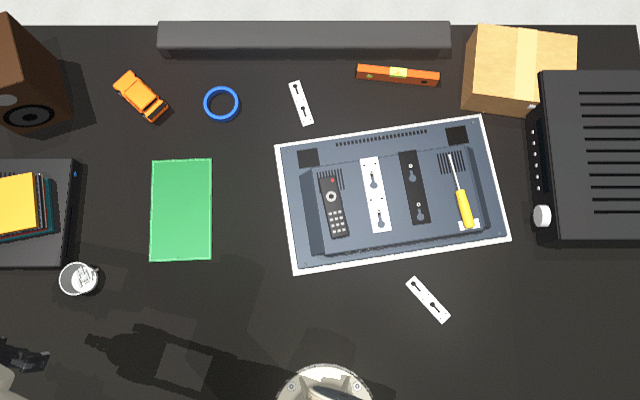

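View pics/scene0.png

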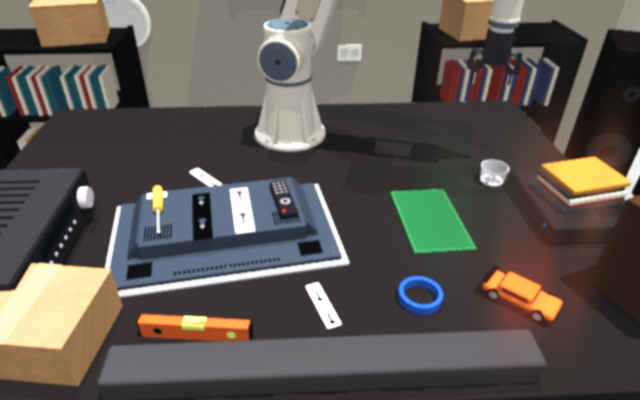

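View pics/wrist0.png

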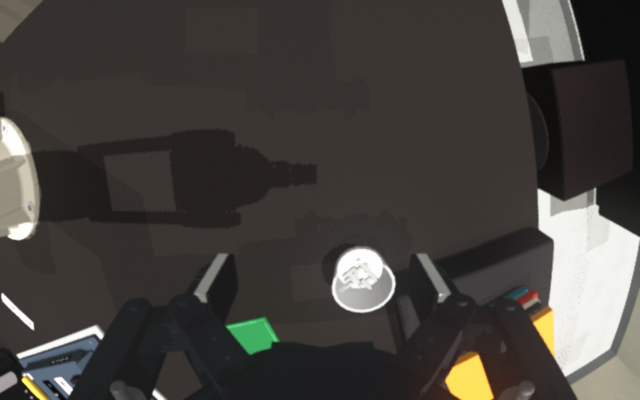

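```bash
cat >> h.py <<'E'
def cam(c):
    p=viewer.camera_params(c); return np.array(p['intrinsics']),np.array(p['xyz']),R.from_euler('xyz',p['orientation']).as_matrix()
def toplane(c,uv,z):
    K,t,Rm=cam(c); uv=np.atleast_2d(uv).astype(float)
    d=np.c_[uv,np.ones(len(uv))]@np.linalg.inv(K).T@Rm.T
    return t+d*((z-t[2])/d[:,2])[:,None]
def proj(c,P):
    K,t,Rm=cam(c); q=(np.atleast_2d(P)-t)@Rm@K.T; return q[:,:2]/q[:,2:]
E
python3 - <<'E'
from h import *
im=snap('top','top1')
cv2.imwrite('pics/top1z.png',cv2.resize(im[100:290,260:520,::-1],None,fx=3,fy=3,interpolation=cv2.INTER_CUBIC))
for l,z in (('strip',69),('strip_black',69),('mat',4),('tv',66),('stud',74),('strip_keyhole',69),('strip_front',66),('strip_rear',66),('tv_step',66)):
    for d in viewer.cut_out(l,'top')[:5]:
        m=d['mask']; ys,xs=np.nonzero(m)
        r=cv2.minAreaRect(np.c_[xs,ys].astype(np.float32)); b=cv2.boxPoints(r)
        print(l,round(d['p'],2),np.round(d['extent']),m.sum(),np.round(toplane('top',[xs.mean(),ys.mean()],z)[0],1),'box',np.round(toplane('top',b,z)[:,:2]).tolist())
E
```

```text
strip 0.97 [404. 279.  46.  44.] 644 [ 279.6 -247.8   69. ] box [[316.0, -194.0], [338.0, -218.0], [245.0, -301.0], [224.0, -277.0]]
strip 0.92 [360. 157.  34.  76.] 1217 [ 536.9 -129.9   69. ] box [[626.0, -90.0], [636.0, -139.0], [447.0, -169.0], [438.0, -122.0]]
strip 0.67 [274. 113. 238. 163.] 24050 [ 536.1 -168.7   69. ] box [[667.0, 127.0], [759.0, -436.0], [416.0, -460.0], [335.0, 71.0]]
strip_black 0.75 [401. 149.  28.  77.] 1298 [ 554.7 -228.6   69. ] box [[645.0, -190.0], [655.0, -239.0], [466.0, -266.0], [457.0, -219.0]]
mat 0.67 [150. 158.  61. 105.] 6263 [508.5 370.1   4. ] box [[376.0, 446.0], [653.0, 463.0], [651.0, 294.0], [374.0, 285.0]]
tv 0.8 [274. 113. 237. 163.] 23835 [ 536.8 -167.8   66. ] box [[668.0, 129.0], [759.0, -439.0], [416.0, -462.0], [336.0, 75.0]]
stud 0.63 [276. 115. 238. 161.] 24177 [ 535.  -168.2   74. ] box [[663.0, 129.0], [757.0, -435.0], [416.0, -459.0], [333.0, 73.0]]
strip_keyhole 0.85 [289.  81.  25.  44.] 461 [778.   55.5  69. ] box [[833.0, 88.0], [843.0, 61.0], [726.0, 24.0], [716.0, 51.0]]
strip_keyhole 0.79 [407. 278.  42.  46.] 549 [ 2
[... 473 characters left out ...]
, -168.0], [439.0, -122.0]]
strip_front 0.56 [406. 280.  45.  42.] 608 [ 275.4 -251.7   66. ] box [[314.0, -197.0], [335.0, -221.0], [242.0, -301.0], [222.0, -277.0]]
strip_rear 0.93 [290.  82.  22.  42.] 508 [781.1  56.3  66. ] box [[835.0, 91.0], [846.0, 61.0], [728.0, 22.0], [717.0, 51.0]]
strip_rear 0.91 [406. 279.  42.  47.] 659 [ 279.7 -248.2   66. ] box [[315.0, -195.0], [337.0, -220.0], [244.0, -302.0], [223.0, -276.0]]
strip_rear 0.56 [366. 157.  24.  74.] 1225 [ 535.7 -130.8   66. ] box [[627.0, -92.0], [637.0, -139.0], [446.0, -169.0], [438.0, -123.0]]
tv_step 0.97 [274. 118. 239. 162.] 24764 [ 537. -168.   66.] box [[668.0, 132.0], [762.0, -437.0], [417.0, -462.0], [334.0, 75.0]]
```

View pics/top1z.png

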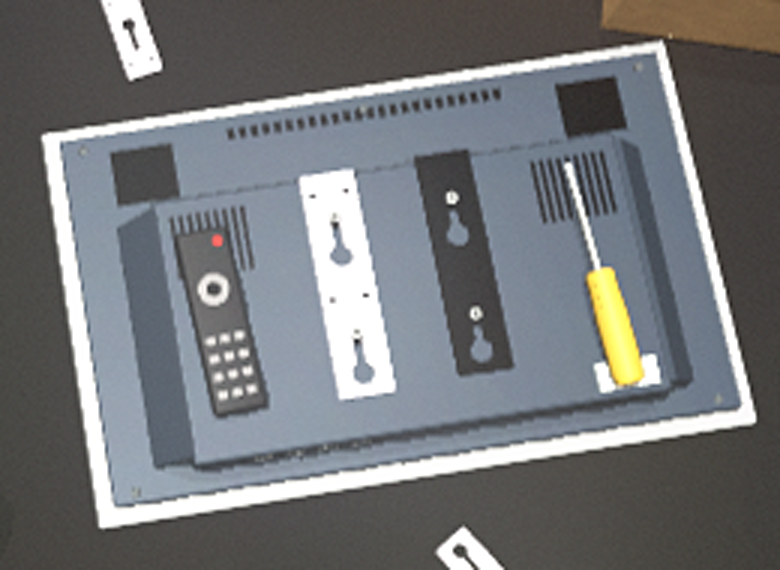

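```bash
cat >> h.py <<'E'
def go(p,yaw,pitch=0,roll=np.pi):
    s=st(); R0=R.from_euler('xyz',s['tcp_rot']); R1=R.from_euler('xyz',[roll,pitch,yaw])
    d=R0.inv().apply(np.array(p)-s['eef_pos'])/1000; rv=(R0.inv()*R1).as_rotvec()
    print('shift m',np.round(d,4).tolist(),'rot',np.round(rv,4).tolist(),'rows>=',round(np.linalg.norm(d)/.0417,1),round(np.linalg.norm(rv)/.125,1))
E
python3 - <<'E'
from h import *
im=cv2.imread('pics/top1.png'); h=cv2.cvtColor(im,cv2.COLOR_BGR2HSV)
m=((h[...,0]>40)&(h[...,0]<90)&(h[...,1]>100)).astype(np.uint8)
c=max(cv2.findContours(m,0,1)[0],key=cv2.contourArea); P=toplane('top',c[:,0],4)[:,:2].astype(np.float32)
print('mat',cv2.minAreaRect(P))
u=cv2.resize(im,None,fx=4,fy=4,interpolation=cv2.INTER_CUBIC)
g=cv2.cvtColor(u,cv2.COLOR_BGR2GRAY)
x0,y0,x1,y1=[4*v for v in (355,150,398,238)]
w=np.zeros_like(g); w[y0:y1,x0:x1]=(g[y0:y1,x0:x1]>170)*255
c=max(cv2.findContours(w,0,1)[0],key=cv2.contourArea)
P=toplane('top',(c[:,0]+.5)/4-.5,69)[:,:2].astype(np.float32); print('silver',cv2.minAreaRect(P))
w=np.zeros_like(g); x0,y0,x1,y1=[4*v for v in (397,145,435,230)]
w[y0:y1,x0:x1]=(g[y0:y1,x0:x1]<55)*255
c=max(cv2.findContours(w,0,1)[0],key=cv2.contourArea)
P=toplane('top',(c[:,0]+.5)/4-.5,69)[:,:2].astype(np.float32); print('black',cv2.minAreaRect(P))
# heads (zoom px in crop x3)
for n,p in (('bf',(452,198)),('br',(476,313))):
    q=np.array(p)/3+[260,100]-.33; print(n,toplane('top',q,74)[0])
go([500,372,60],1.6)
E
```

```text
mat ((514.580078125, 370.68145751953125), (271.6872253417969, 158.98092651367188), 2.5212531089782715)
silver ((538.1045532226562, -129.90646362304688), (195.0677947998047, 50.565269470214844), 8.804116249084473)
black ((603.0884399414062, -220.35552978515625), (7.571942329406738, 1.3072024583816528), 89.84295654296875)
bf [ 608.75620334 -220.22269655   74.        ]
br [ 510.39672586 -235.63720776   74.        ]
{'clock': 0.65, 'qpos': [1.27, 0.353, 1.633, 0.0, 1.155, -0.002], 'eef_pos': [183.983, 597.311, 253.306], 'tcp_rot': [-3.142, -0.0, 1.272], 'contact_force': [0.296, -0.329, 0.673], 'opening': 0.999}
shift m [-0.1223, 0.3683, 0.1933] rot [0.0, -0.0, -0.328] rows>= 10.4 2.6
```

send_rows --plan '[[[-0.024, 0.04, 0.01], [0, 0, -0.08], 0.08], [[-0.048, 0.076, 0.02], [0, 0, -0.16], 0.08], [[-0.06, 0.115, 0.03], [0, 0, -0.24], 0.08], [[-0.07, 0.15, 0.04], [0, 0, -0.328], 0.08], [[-0.085, 0.185, 0.05], [0, 0, -0.328], 0.08]]' --squeeze 30

```text
clock: 1.07
eef_pos: [335.3, 462.4, 203.9]
tcp_rot: [3.141, -0.001, 1.606]
contact_force: [0.8, -0.5, 0.1]
opening: 0.541
```

Run:
```python
from h import *
go([500,372,60],1.6)
```

```text
{'clock': 1.067, 'qpos': [0.941, 0.322, 1.799, -0.0, 1.019, -0.665], 'eef_pos': [335.266, 462.421, 203.927], 'tcp_rot': [3.141, -0.001, 1.606], 'contact_force': [0.795, -0.508, 0.142], 'opening': 0.541}
shift m [-0.0963, 0.1613, 0.144] rot [0.0009, -0.0011, 0.0061] rows>= 5.7 0.0
```

send_rows --plan '[[[-0.018, 0.03, 0.02], [0, 0, 0], 0.08], [[-0.036, 0.06, 0.04], [0, 0, 0], 0.08], [[-0.054, 0.09, 0.06], [0, 0, 0], 0.08], [[-0.072, 0.12, 0.08], [0, 0, 0], 0.08], [[-0.09, 0.15, 0.1], [0, 0, 0], 0.08]]'

```text
clock: 1.48
eef_pos: [490.0, 376.9, 103.2]
tcp_rot: [3.14, -0.001, 1.606]
contact_force: [-0.4, 0.7, -0.3]
opening: 0.54
```

send_rows --plan '[[[0, 0, 0.025], [0, 0, 0], 0.08], [[0, 0, 0.05], [0, 0, 0], 0.08], [[0, 0, 0.06], [0, 0, 0], 0.08], [[0, 0, 0.062], [0, 0, 0], 0.08], [[0, 0, 0.062], [0, 0, 0], 0.08]]'

```text
clock: 1.9
eef_pos: [489.7, 377.1, 41.1]
tcp_rot: [3.141, -0.001, 1.607]
contact_force: [-0.1, 0.5, 0.0]
opening: 0.545
```

send_rows --plan '[[[0, 0, 0.008], [0, 0, 0], 0.08], [[0, 0, 0.014], [0, 0, 0], 0.08], [[0, 0, 0.016], [0, 0, 0], 0.08], [[0, 0, 0.017], [0, 0, 0], 0.08], [[0, 0, 0.018], [0, 0, 0], 0.08]]'

```text
clock: 2.32
eef_pos: [489.6, 377.4, 23.6]
tcp_rot: [3.141, -0.001, 1.607]
contact_force: [-5.7, -1.7, 17.1]
opening: 0.543
```

send_rows --plan '[[[0, 0, 0.0004], [0, 0, 0], 0.08], [[0, 0, 0.0008], [0, 0, 0], 0.08], [[0, 0, 0.0012], [0, 0, 0], 0.08], [[0, 0, 0.0016], [0, 0, 0], 0.08], [[0, 0, 0.002], [0, 0, 0], 0.08]]'

```text
clock: 2.73
eef_pos: [489.9, 377.7, 23.6]
tcp_rot: [3.14, -0.001, 1.607]
contact_force: [-6.2, -3.6, 24.8]
opening: 0.541
```

send_rows --plan '[[[0, 0, -0.03], [0, 0, 0], -1], [[0, 0, -0.07], [0, 0, -0.03], -1], [[0.03, 0, -0.1], [0, 0, -0.06], -1], [[0, 0, -0.12], [0, 0, -0.09], -1], [[-0.04, 0, -0.13], [0, 0, -0.12], -1]]'

```text
clock: 3.15
eef_pos: [493.0, 341.5, 157.5]
tcp_rot: [3.133, -0.005, 1.733]
contact_force: [0.9, -0.4, -0.1]
opening: 0.001
```

Run:
```python
from h import *
go([428.5,-147,150],1.726)
```

```text
{'clock': 3.15, 'qpos': [0.603, 0.415, 1.778, 0.001, 0.939, -1.131], 'eef_pos': [492.954, 341.531, 157.514], 'tcp_rot': [3.133, -0.005, 1.733], 'contact_force': [0.895, -0.4, -0.143], 'opening': 0.001}
shift m [-0.4718, -0.1424, 0.0038] rot [0.0084, -0.0053, 0.0066] rows>= 11.8 0.1
```

send_rows --plan '[[[-0.039, -0.0118, 0], [0, 0, 0], -1], [[-0.078, -0.0236, 0], [0, 0, 0], -1], [[-0.117, -0.0354, 0], [0, 0, 0], -1], [[-0.156, -0.0472, 0], [0, 0, 0], -1], [[-0.195, -0.059, 0], [0, 0, 0], -1]]'

```text
clock: 3.57
eef_pos: [465.6, 138.0, 156.4]
tcp_rot: [3.132, -0.005, 1.733]
contact_force: [1.1, 0.5, -0.3]
opening: -0.002
```

send_rows --plan '[[[-0.039, -0.0118, 0], [0, 0, 0], -1], [[-0.078, -0.0236, 0], [0, 0, 0], -1], [[-0.117, -0.0354, 0], [0, 0, 0], -1], [[-0.156, -0.0472, 0], [0, 0, 0], -1], [[-0.195, -0.059, 0], [0, 0, 0], -1]]'

```text
clock: 3.98
eef_pos: [438.5, -65.8, 155.2]
tcp_rot: [3.131, -0.005, 1.733]
contact_force: [1.4, -0.7, -0.0]
opening: 0.001
```

Run:
```python
from h import *
go([428.5,-147,150],1.726)
```

```text
{'clock': 3.983, 'qpos': [-0.158, 0.201, 2.105, 0.011, 0.828, -1.899], 'eef_pos': [438.493, -65.784, 155.203], 'tcp_rot': [3.131, -0.005, 1.733], 'contact_force': [1.384, -0.734, -0.033], 'opening': 0.001}
shift m [-0.0786, -0.0231, 0.0046] rot [0.0105, -0.005, 0.0074] rows>= 2.0 0.1
```

send_rows --plan '[[[-0.035, -0.01, 0], [0.005, -0.002, 0.003], -1], [[-0.065, -0.02, 0], [0.01, -0.005, 0.007], -1], [[-0.0786, -0.0231, 0], [0.0105, -0.005, 0.0074], -1], [[-0.0786, -0.0231, 0.01], [0.0105, -0.005, 0.0074], -1], [[-0.0786, -0.0231, 0.02], [0.0105, -0.005, 0.0074], -1]]'

```text
clock: 4.4
eef_pos: [429.0, -147.6, 134.5]
tcp_rot: [3.14, 0.001, 1.724]
contact_force: [0.4, 0.4, -0.9]
opening: 0.004
```

Run:
```python
from h import *
go([428.5,-147,89],1.726)
snap('wrist','w1'); snap('top','t2')
im=cv2.imread('pics/t2.png')
cv2.imwrite('pics/t2z.png',cv2.resize(im[100:290,260:520],None,fx=3,fy=3,interpolation=cv2.INTER_CUBIC))
```

```text
{'clock': 4.4, 'qpos': [-0.335, 0.253, 2.096, 0.0, 0.79, -2.059], 'eef_pos': [428.959, -147.588, 134.473], 'tcp_rot': [3.14, 0.001, 1.724], 'contact_force': [0.409, 0.378, -0.865], 'opening': 0.004}
shift m [0.0007, -0.0004, 0.0455] rot [0.0017, 0.0007, -0.0022] rows>= 1.1 0.0
```

View pics/w1.png

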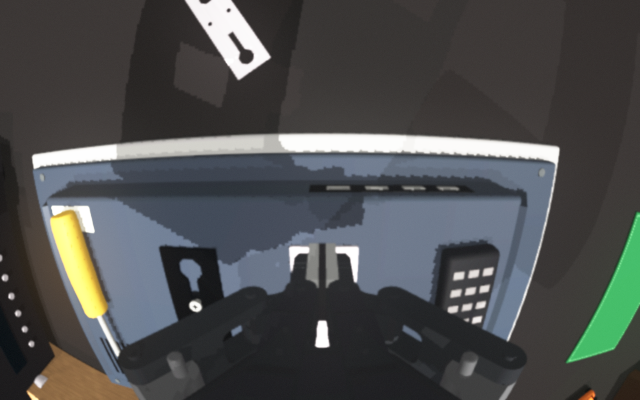

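View pics/t2z.png

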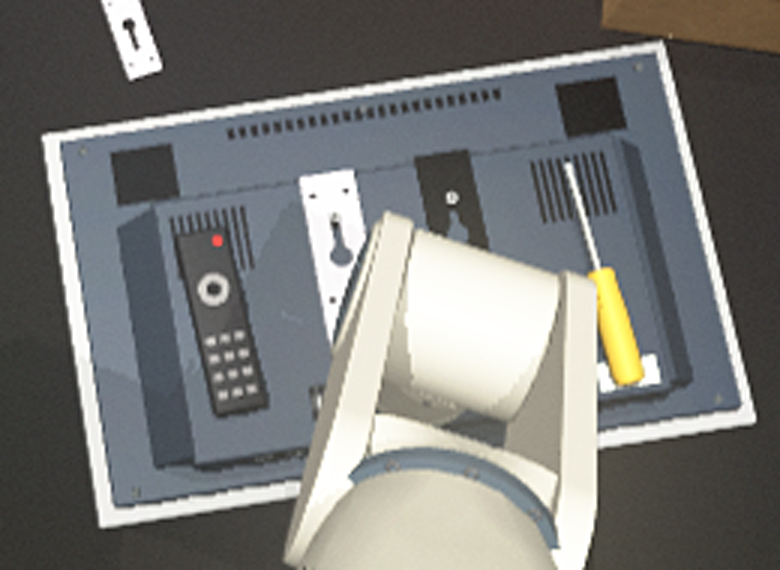

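```bash
cat >> h.py <<'E'
def wray(uv,z,c='wrist'):
    K,t,Rm=cam(c); a=(np.atleast_2d(uv)-[K[0,2],K[1,2]])/K[0,0]; th=np.linalg.norm(a,axis=1)
    d=np.c_[a*(np.sin(th)/th)[:,None],np.cos(th)]@Rm.T
    return t+d*((z-t[2])/d[:,2])[:,None]
PSI=.1553; O=np.array([551.9,-178.5])
def totv(P):
    d=np.atleast_2d(P)[:,:2]-O; c,s=np.cos(PSI),np.sin(PSI); return np.c_[d@[c,s],d@[-s,c]]
E
python3 - <<'E'
from h import *
im=cv2.imread('pics/w1.png'); cv2.imwrite('pics/w1z.png',cv2.resize(im[170:330,150:370],None,fx=3.5,fy=3.5,interpolation=cv2.INTER_CUBIC))
print(totv(wray([[290,247],[358,247]],69)), 'plateau edge',totv(wray([[200,196],[320,192],[440,192]],66)), 'black stud',totv(wray([[195,305]],74)))
E
```

```text
[[-104.40832606   29.64674061]
 [-104.34933851   74.95948345]] plateau edge [[-139.11559043  -30.59369685]
 [-141.60565829   49.70075048]
 [-141.81744782  129.3017874 ]] black stud [[-54.47177643 -46.25552205]]
```

View pics/w1z.png

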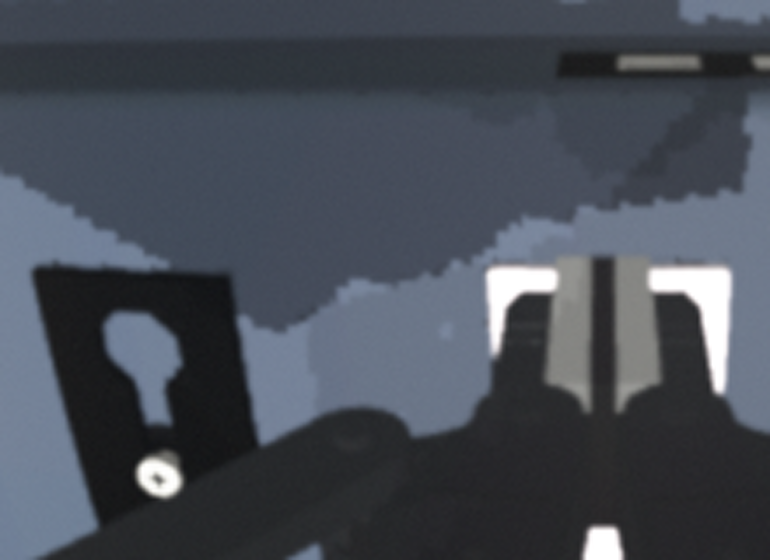

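send_rows --plan '[[[0.001, -0.003, 0], [0, 0, 0], -1], [[0.001, -0.003, 0.015], [0, 0, 0], -1], [[0.001, -0.003, 0.03], [0, 0, 0], -1], [[0.001, -0.003, 0.041], [0, 0, 0], -1], [[0.001, -0.003, 0.0445], [0, 0, 0], -1]]'

```text
clock: 4.92
eef_pos: [423.4, -143.9, 87.7]
tcp_rot: [-3.137, -0.003, 1.728]
contact_force: [-17.1, 5.8, 71.5]
opening: -0.002
```

Run:
```python
from h import *
s=st(); print(totv(s['eef_pos']))
snap('wrist','w2'); snap('scene','s2')
im=cv2.imread('pics/w2.png'); cv2.imwrite('pics/w2z.png',cv2.resize(im[170:330,210:430],None,fx=3.5,fy=3.5,interpolation=cv2.INTER_CUBIC))
```

```text
{'clock': 4.917, 'qpos': [-0.331, 0.333, 2.134, 0.001, 0.68, -2.06], 'eef_pos': [423.358, -143.887, 87.726], 'tcp_rot': [-3.137, -0.003, 1.728], 'contact_force': [-17.076, 5.753, 71.479], 'opening': -0.002}
[[-121.64154107   54.07883974]]
```

View pics/w2z.png

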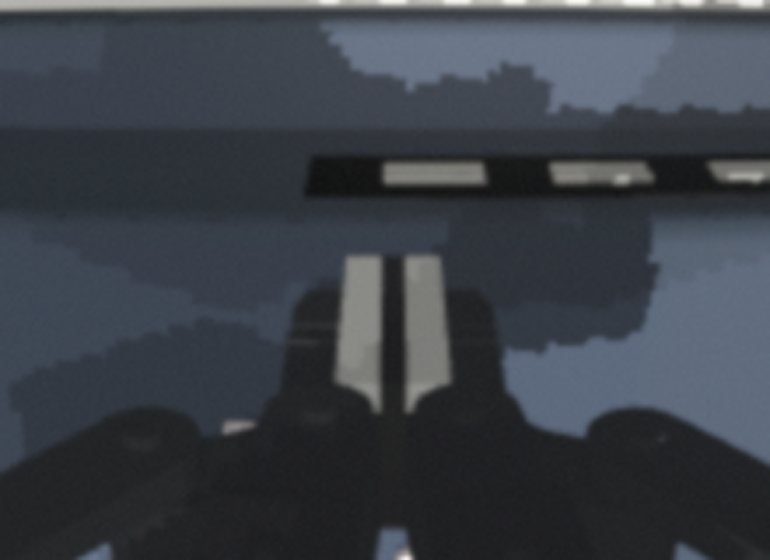

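send_rows --plan '[[[0, 0, -0.003], [0, 0, 0], -1], [[0, 0, -0.004], [0, 0, 0], -1], [[0, 0, -0.004], [0, 0, 0], -1], [[0, 0, -0.004], [0, 0, 0], -1], [[0, 0, -0.004], [0, 0, 0], -1]]'

```text
clock: 5.43
eef_pos: [423.9, -144.0, 92.6]
tcp_rot: [-3.138, -0.002, 1.728]
contact_force: [0.1, -0.2, -0.3]
opening: -0.0
```

Run:
```python
from h import *
s=st(); print(totv(s['eef_pos']))
```

```text
{'clock': 5.433, 'qpos': [-0.331, 0.324, 2.131, 0.001, 0.691, -2.06], 'eef_pos': [423.907, -144.022, 92.558], 'tcp_rot': [-3.138, -0.002, 1.728], 'contact_force': [0.14, -0.242, -0.258], 'opening': -0.0}
[[-121.11986251   53.86079409]]
```

View pics/s2.png

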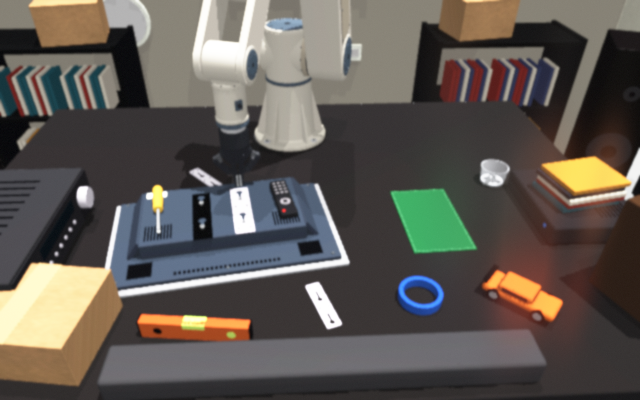

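send_rows --plan '[[[-0.001, 0, 0.0], [0.0, 0, 0], -1], [[-0.002, 0.001, 0.0], [0.002, 0, 0], -1], [[-0.003, 0.001, 0.0], [0.004, 0, 0], -1], [[-0.0035, 0.002, 0.0], [0.004, 0.002, -0.002], -1], [[-0.0035, 0.002, 0.0], [0.004, 0.002, -0.002], -1]]'

```text
clock: 5.85
eef_pos: [426.8, -147.4, 92.5]
tcp_rot: [-3.134, -0.004, 1.73]
contact_force: [-0.5, 1.1, -1.0]
opening: -0.004
```

Run:
```python
from h import *
s=st(); print(totv(s['eef_pos']))
```

```text
{'clock': 5.85, 'qpos': [-0.336, 0.33, 2.12, 0.001, 0.7, -2.067], 'eef_pos': [426.759, -147.364, 92.536], 'tcp_rot': [-3.134, -0.004, 1.73], 'contact_force': [-0.543, 1.06, -0.992], 'opening': -0.004}
[[-118.81872061   50.11805187]]
```

Run:
```python
from h import *
go([426.7,-147.0,90.5],1.726)
```

```text
{'clock': 5.85, 'qpos': [-0.336, 0.33, 2.12, 0.001, 0.7, -2.067], 'eef_pos': [426.759, -147.364, 92.536], 'tcp_rot': [-3.134, -0.004, 1.73], 'contact_force': [-0.543, 1.06, -0.992], 'opening': -0.004}
shift m [0.0004, 0.0, 0.002] rot [-0.0073, -0.0044, 0.0039] rows>= 0.0 0.1
```

send_rows --plan '[[[0, 0, 0.0005], [-0.003, -0.002, 0.002], -1], [[0, 0, 0.001], [-0.007, -0.004, 0.004], -1], [[0, 0, 0.0015], [-0.007, -0.004, 0.004], -1], [[0, 0, 0.002], [-0.007, -0.004, 0.004], -1], [[0, 0, 0.002], [-0.007, -0.004, 0.004], -1]]'

```text
clock: 6.27
eef_pos: [426.6, -147.3, 90.4]
tcp_rot: [-3.141, -0.0, 1.726]
contact_force: [-0.1, 0.7, -0.1]
opening: 0.001
```

Run:
```python
from h import *
s=st(); print(totv(s['eef_pos']))
```

```text
{'clock': 6.267, 'qpos': [-0.336, 0.331, 2.127, 0.0, 0.684, -2.062], 'eef_pos': [426.595, -147.288, 90.434], 'tcp_rot': [-3.141, -0.0, 1.726], 'contact_force': [-0.131, 0.717, -0.071], 'opening': 0.001}
[[-118.96968095   50.21772265]]
```

send_rows --plan '[[[0, 0, 0.0003], [0, 0, 0], -1], [[0, 0, 0.0006], [0, 0, 0], -1], [[0, 0, 0.0009], [0, 0, 0], -1], [[0, 0, 0.0012], [0, 0, 0], -1], [[0, 0, 0.0013], [0, 0, 0], -1]]'

```text
clock: 6.68
eef_pos: [426.6, -147.3, 89.1]
tcp_rot: [-3.141, -0.001, 1.726]
contact_force: [0.1, 0.3, 0.1]
opening: 0.001
```

send_rows --plan '[[[0, 0.001, 0], [0, 0, 0], -1], [[0, 0.002, 0], [0, 0, 0], -1], [[0, 0.004, 0], [0, 0, 0], -1], [[0, 0.006, 0], [0, 0, 0], -1], [[0, 0.008, 0], [0, 0, 0], -1]]'

```text
clock: 7.1
eef_pos: [434.8, -146.0, 89.1]
tcp_rot: [-3.141, -0.0, 1.726]
contact_force: [-0.4, -0.3, -0.9]
opening: -0.0
```

Run:
```python
from h import *
s=st(); print(totv(s['eef_pos']))
snap('wrist','w3')
im=cv2.imread('pics/w3.png'); cv2.imwrite('pics/w3z.png',cv2.resize(im[170:330,210:430],None,fx=3.5,fy=3.5,interpolation=cv2.INTER_CUBIC))
```

```text
{'clock': 7.1, 'qpos': [-0.327, 0.342, 2.113, 0.0, 0.687, -2.054], 'eef_pos': [434.778, -146.05, 89.108], 'tcp_rot': [-3.141, -0.0, 1.726], 'contact_force': [-0.369, -0.308, -0.87], 'opening': -0.0}
[[-110.69298185   50.1757138 ]]
```

View pics/w3z.png

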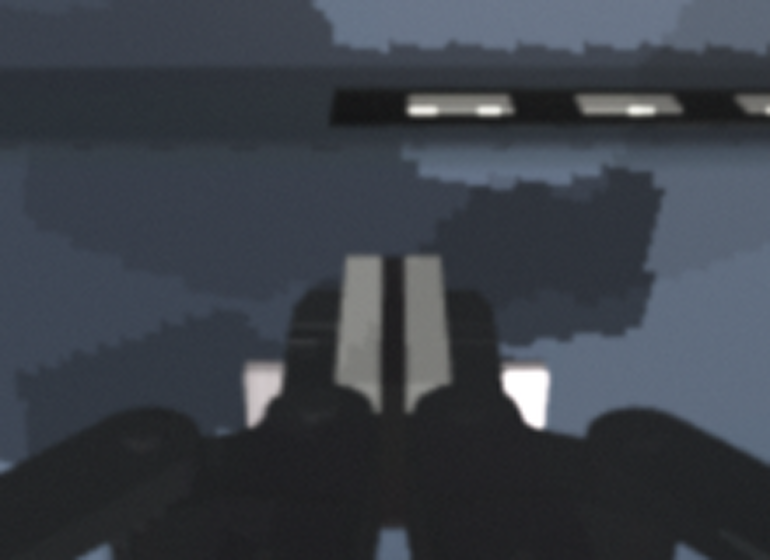

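Run:
```python
from h import *
print(totv(wray([[280,274],[366.8,274]],69)))
s=status.sense();print(totv(s['eef_pos']))
```

```text
[[-102.15773014   27.0914393 ]
 [-102.12009309   73.31749905]]
[[-110.31081611   50.10679037]]
```

send_rows --plan '[[[0, 0.002, 0], [0, 0, 0], -1], [[0, 0.004, 0], [0, 0, 0], -1], [[0, 0.006, 0], [0, 0, 0], -1], [[0, 0.008, 0], [0, 0, 0], -1], [[0, 0.01, 0], [0, 0, 0], -1]]'

```text
clock: 7.57
eef_pos: [445.2, -144.4, 89.1]
tcp_rot: [-3.141, -0.0, 1.726]
contact_force: [0.2, -1.1, -0.4]
opening: -0.0
```

Run:
```python
from h import *
s=st(); print(totv(s['eef_pos']))
snap('wrist','w4'); snap('top','t4')
im=cv2.imread('pics/w4.png'); a=cv2.resize(im[230:300,210:430],None,fx=3.5,fy=3.5,interpolation=cv2.INTER_CUBIC)
im=cv2.imread('pics/t4.png'); b=cv2.resize(im[140:240,325:545],None,fx=3.5,fy=3.5,interpolation=cv2.INTER_CUBIC)
cv2.imwrite('pics/w4z.png',np.vstack([a,b]))
```

```text
{'clock': 7.567, 'qpos': [-0.317, 0.353, 2.093, 0.0, 0.695, -2.043], 'eef_pos': [445.226, -144.449, 89.126], 'tcp_rot': [-3.141, -0.0, 1.726], 'contact_force': [0.169, -1.091, -0.377], 'opening': -0.0}
[[-100.12315469   50.14151907]]
```

View pics/w4z.png

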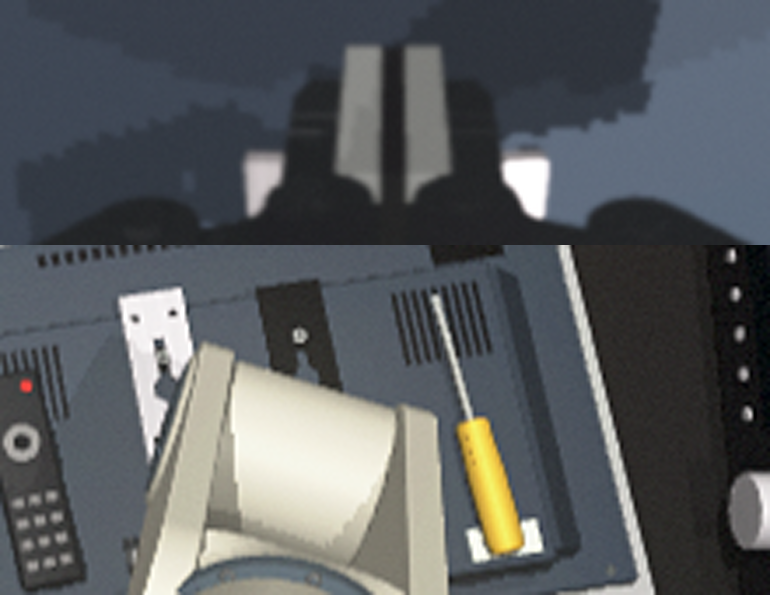

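send_rows --plan '[[[0, 0.004, 0], [0, 0, 0], -1], [[0, 0.008, 0], [0, 0, 0], -1], [[0, 0.012, 0], [0, 0, 0], -1], [[0, 0.015, 0], [0, 0, 0], -1], [[0, 0.017, 0], [0, 0, 0], -1]]'

```text
clock: 8.08
eef_pos: [462.9, -141.8, 89.2]
tcp_rot: [3.141, -0.0, 1.726]
contact_force: [-0.5, -0.9, 0.8]
opening: -0.002
```

Run:
```python
from h import *
s=st(); print(totv(s['eef_pos']))
snap('wrist','w5'); snap('top','t5'); snap('scene','s5')
im=cv2.imread('pics/w5.png'); a=cv2.resize(im[230:300,210:430],None,fx=3.5,fy=3.5,interpolation=cv2.INTER_CUBIC)
im=cv2.imread('pics/t5.png'); b=cv2.resize(im[135:205,340:450],None,fx=7,fy=7,interpolation=cv2.INTER_CUBIC)
cv2.imwrite('pics/w5z.png',b)
im=cv2.imread('pics/s5.png'); cv2.imwrite('pics/s5z.png',cv2.resize(im[170:270,190:320],None,fx=6,fy=6,interpolation=cv2.INTER_CUBIC))
```

```text
{'clock': 8.083, 'qpos': [-0.301, 0.372, 2.06, 0.0, 0.708, -2.027], 'eef_pos': [462.905, -141.836, 89.231], 'tcp_rot': [3.141, -0.0, 1.726], 'contact_force': [-0.544, -0.901, 0.808], 'opening': -0.002}
[[-82.25254448  49.98802887]]
```

View pics/w5z.png

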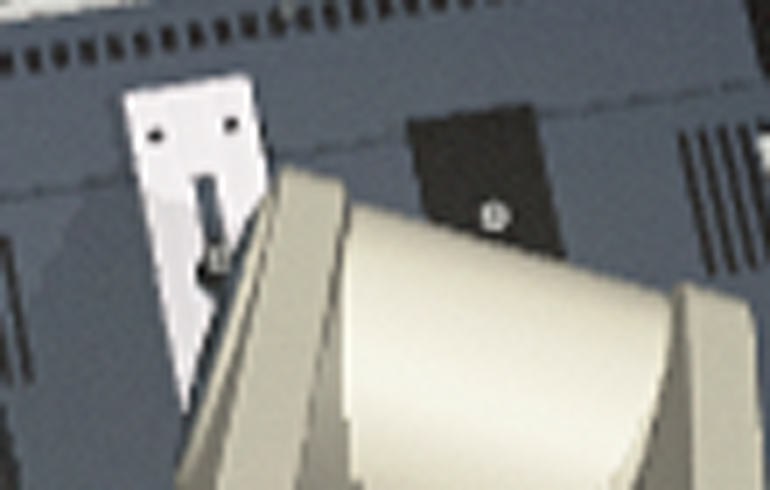

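View pics/s5z.png

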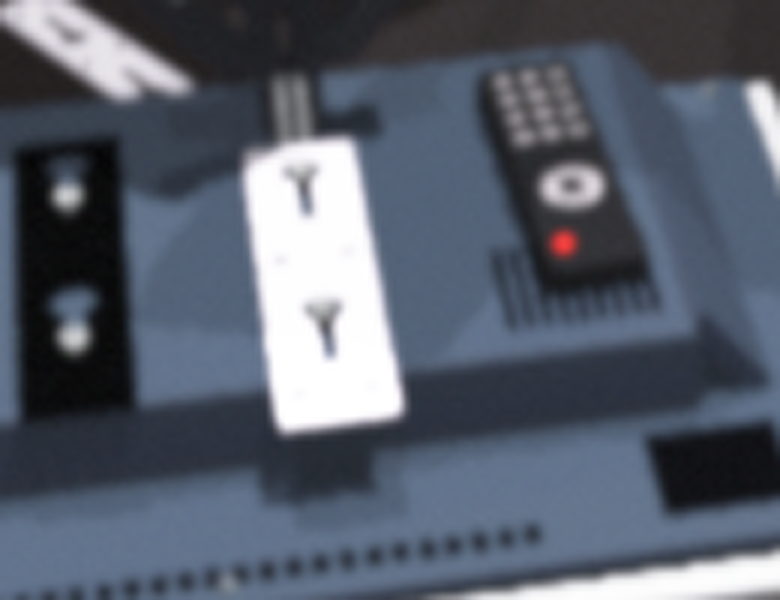

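Run:
```python
from h import *
f=lambda x,y:[340+x/7-.43,135+y/7-.43]
print('front',totv(toplane('top',[f(123,95),f(248,75)],69)),'step',totv(toplane('top',[f(60,191),f(330,149),f(600,110)],66)),'head?',totv(toplane('top',[f(495,215),f(217,258)],74)))
```

```text
front [[117.69657708  73.3946328 ]
 [118.03941889  27.09684277]] step [[ 86.37841606 101.90486863]
 [ 86.57043345   2.30384088]
 [ 85.64406448 -97.66854745]] head? [[ 50.7269057  -50.08462423]
 [ 50.72470356  51.50590985]]
```

send_rows --plan '[[[0, 0.001, 0], [0, 0, 0], -1], [[0, 0.002, 0], [0, 0, 0], -1], [[0, 0.003, 0], [0, 0, 0], -1], [[0, 0.0037, 0], [0, 0, 0], -1], [[0, 0.0037, 0], [0, 0, 0], -1]]'

```text
clock: 8.65
eef_pos: [466.3, -141.3, 89.2]
tcp_rot: [3.141, -0.0, 1.726]
contact_force: [-0.0, -0.7, -0.6]
opening: -0.002
```

send_rows --plan '[[[0, -0.002, 0], [0, 0, 0], -1], [[0, -0.006, -0.005], [0, 0, 0], -1], [[0, -0.01, -0.03], [0, 0, 0], -1], [[0, -0.01, -0.06], [0, 0, 0], -1], [[0, -0.01, -0.1], [0, 0, 0], -1]]'

```text
clock: 9.07
eef_pos: [454.1, -142.4, 188.8]
tcp_rot: [-3.138, -0.002, 1.726]
contact_force: [0.8, -0.2, 0.5]
opening: 0.002
```

Run:
```python
from h import *
s=st(); print(totv(s['eef_pos']))
im=snap('wrist','w6');snap('top','t6')
im=cv2.imread('pics/t6.png'); b=cv2.resize(im[135:235,330:440],None,fx=6,fy=6,interpolation=cv2.INTER_CUBIC)
cv2.imwrite('pics/t6z.png',b)
# target above overhang
c,si=np.cos(PSI),np.sin(PSI)
P=O+np.array([106*c-50*si,106*si+50*c]); print(P); go([*P,160],1.726)
```

```text
{'clock': 9.067, 'qpos': [-0.307, 0.203, 2.004, 0.0, 0.938, -2.033], 'eef_pos': [454.15, -142.381, 188.775], 'tcp_rot': [-3.138, -0.002, 1.726], 'contact_force': [0.848, -0.167, 0.456], 'opening': 0.002}
[[-90.98699155  50.80425583]]
[ 648.89048347 -112.70603283]
{'clock': 9.167, 'qpos': [-0.307, 0.196, 1.997, 0.0, 0.939, -2.033], 'eef_pos': [459.142, -143.907, 194.684], 'tcp_rot': [3.133, 0.004, 1.726], 'contact_force': [0.184, -0.605, 0.395], 'opening': 0.001}
shift m [0.0016, 0.192, 0.0363] rot [0.0086, 0.004, 0.0002] rows>= 4.7 0.1
```

View pics/t6z.png

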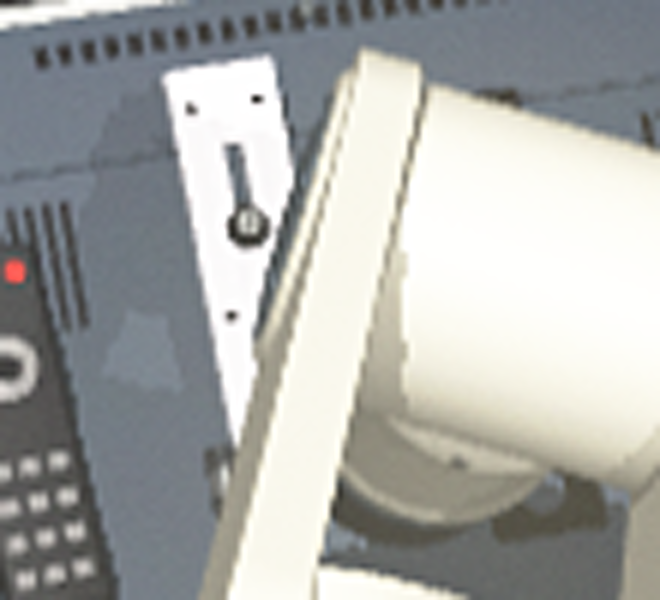

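View pics/w6.png

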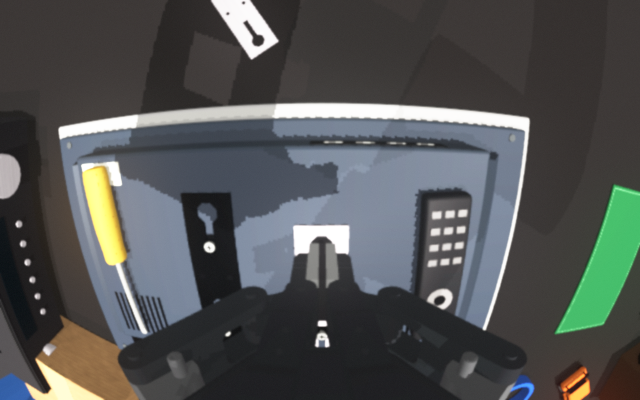

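Run:
```python
from h import *
f=lambda x,y:[330+x/6-.42,135+y/6-.42]
print('front',totv(toplane('top',[f(163,75),f(272,57)],69)),'head',totv(toplane('top',[f(249,222)],74)),'hole',totv(toplane('top',[f(247,229)],69)))
```

```text
front [[120.63913037  73.89215391]
 [121.23778424  26.72260895]] head [[50.13305366 50.31435665]] hole [[48.51930337 50.92299336]]
```

send_rows --plan '[[[0, 0.038, 0.005], [0.004, 0.002, 0], 0.46], [[0.001, 0.078, 0.01], [0.0086, 0.004, 0], 0.46], [[0.0016, 0.118, 0.02], [0.0086, 0.004, 0], 0.46], [[0.0016, 0.155, 0.03], [0.0086, 0.004, 0], 0.46], [[0.0016, 0.18, 0.036], [0.0086, 0.004, 0], 0.46]]'

```text
clock: 9.58
eef_pos: [639.5, -113.9, 159.1]
tcp_rot: [3.141, 0.0, 1.727]
contact_force: [-1.1, 0.3, 0.0]
opening: 0.706
```

send_rows --plan '[[[0, 0.006, 0], [0, 0, 0], 0.46], [[0, 0.006, 0], [0, 0, 0], 0.46], [[0, 0.006, 0], [0, 0, 0], 0.46], [[0, 0.006, 0], [0, 0, 0], 0.46], [[0, 0.006, 0], [0, 0, 0], 0.46]]'

```text
clock: 10.0
eef_pos: [644.2, -113.4, 159.7]
tcp_rot: [3.141, 0.0, 1.726]
contact_force: [0.1, -0.2, -0.5]
opening: 0.729
```

Run:
```python
from h import *
snap('wrist','w7'); snap('top','t7')
go([648.9,-112.7,120],1.726)
im=cv2.imread('pics/t7.png'); b=cv2.resize(im[115:235,330:440],None,fx=5,fy=5,interpolation=cv2.INTER_CUBIC)
cv2.imwrite('pics/t7z.png',b)
```

```text
{'clock': 10.1, 'qpos': [-0.176, 0.492, 1.645, 0.0, 1.004, -1.903], 'eef_pos': [644.685, -113.36, 159.856], 'tcp_rot': [3.14, 0.0, 1.726], 'contact_force': [-0.16, 0.337, -0.924], 'opening': 0.729}
shift m [0.0, 0.0042, 0.0399] rot [0.0012, 0.0002, -0.0] rows>= 1.0 0.0
```

View pics/w7.png

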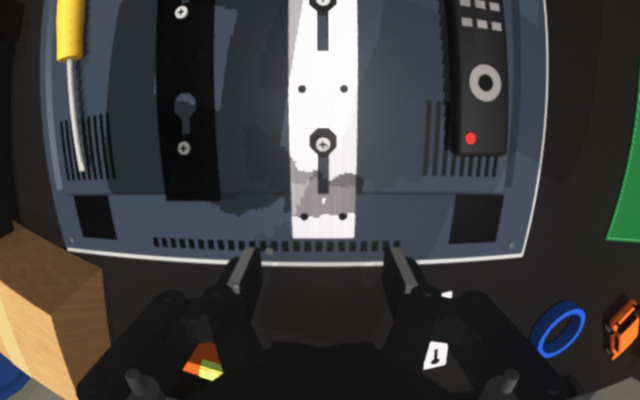

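View pics/t7z.png

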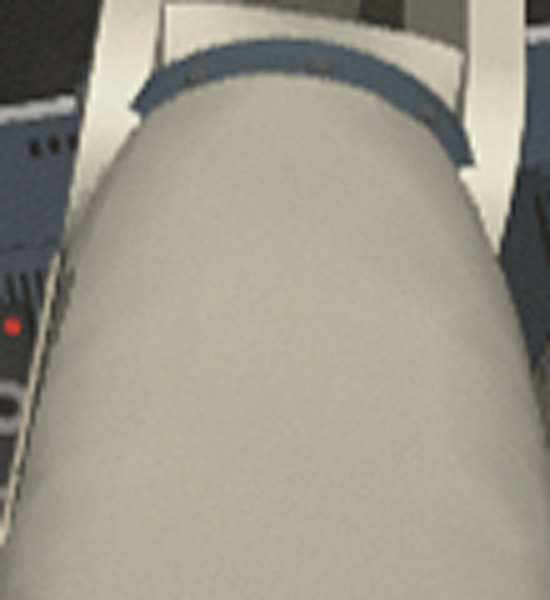

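Run:
```python
from h import *
s=status.sense();print(totv(s['eef_pos']))
print('front',totv(wray([[292,237.5],[355,237.5]],69)),'step',totv(wray([[260,193],[390,192]],66)),'heads',totv(wray([[322.5,144],[183,148]],74)),'hole',totv(wray([[322,143]],69)))
```

```text
[[101.74430779  50.00419238]]
front [[121.05796757  26.67546   ]
 [121.07041305  74.14001621]] step [[86.95593299  3.85615001]
 [86.17813891 99.16302647]] heads [[ 50.38200002  49.63355843]
 [ 50.55478279 -50.50825777]] hole [[50.35054358 49.29412705]]
```

send_rows --plan '[[[0, 0.002, 0.01], [0, 0, 0], 0.46], [[0, 0.004, 0.025], [0, 0, 0], 0.46], [[0, 0.004, 0.04], [0, 0, 0], 0.46], [[0, 0.004, 0.052], [0, 0, 0], 0.46], [[0, 0.004, 0.06], [0, 0, 0], 0.46]]'

```text
clock: 10.52
eef_pos: [647.5, -112.6, 97.1]
tcp_rot: [-3.14, -0.001, 1.726]
contact_force: [0.1, 0.7, 0.3]
opening: 0.733
```

send_rows --plan '[[[0, 0, 0.003], [0, 0, 0], 0.46], [[0, 0, 0.006], [0, 0, 0], 0.46], [[0, 0, 0.009], [0, 0, 0], 0.46], [[0, 0, 0.012], [0, 0, 0], 0.46], [[0, 0, 0.014], [0, 0, 0], 0.46]]'

```text
clock: 10.93
eef_pos: [647.8, -112.6, 83.3]
tcp_rot: [-3.141, -0.0, 1.726]
contact_force: [-0.8, 0.0, 0.6]
opening: 0.73
```

Run:
```python
from h import *
go([648.4,-112.7,83.5],1.726)
print(totv(status.sense()['eef_pos']))
```

```text
{'clock': 10.933, 'qpos': [-0.174, 0.59, 1.677, 0.0, 0.875, -1.901], 'eef_pos': [647.777, -112.589, 83.296], 'tcp_rot': [-3.141, -0.0, 1.726], 'contact_force': [-0.763, 0.005, 0.566], 'opening': 0.73}
shift m [-0.0002, 0.0006, -0.0002] rot [-0.0008, -0.0005, -0.0] rows>= 0.0 0.0
[[104.91756838  50.28790208]]
```

send_rows --plan '[[[0, 0, 0], [0, 0, 0], -0.2], [[0, 0, 0], [0, 0, 0], -0.2], [[0, 0, 0], [0, 0, 0], -0.2], [[0, 0, 0], [0, 0, 0], -0.2], [[0, 0, 0], [0, 0, 0], -0.2]]' --squeeze 40

```text
clock: 11.35
eef_pos: [647.9, -112.6, 83.7]
tcp_rot: [-3.141, -0.0, 1.726]
contact_force: [-1.2, 0.0, 3.4]
opening: 0.515
```

send_rows --plan '[[[0, 0, 0], [0, 0, 0], -0.5], [[0, 0, 0], [0, 0, 0], -0.5], [[0, 0, 0], [0, 0, 0], -0.5], [[0, 0, 0], [0, 0, 0], -0.5], [[0, 0, 0], [0, 0, 0], -0.5]]' --squeeze 90

```text
clock: 11.77
eef_pos: [648.0, -112.6, 84.0]
tcp_rot: [-3.141, -0.0, 1.726]
contact_force: [-1.1, 0.8, 5.5]
opening: 0.49
```

Run:
```python
from h import *
go([648.4,-112.7,83.5],1.726)
snap('wrist','w8'); snap('scene','s8')
im=cv2.imread('pics/s8.png'); cv2.imwrite('pics/s8z.png',cv2.resize(im[150:270,170:320],None,fx=5,fy=5,interpolation=cv2.INTER_CUBIC))
```

```text
{'clock': 11.767, 'qpos': [-0.174, 0.589, 1.677, 0.0, 0.876, -1.901], 'eef_pos': [648.045, -112.612, 84.006], 'tcp_rot': [-3.141, -0.0, 1.726], 'contact_force': [-1.119, 0.823, 5.47], 'opening': 0.49}
shift m [-0.0001, 0.0003, 0.0005] rot [-0.0002, -0.0003, 0.0] rows>= 0.0 0.0
```

View pics/w8.png

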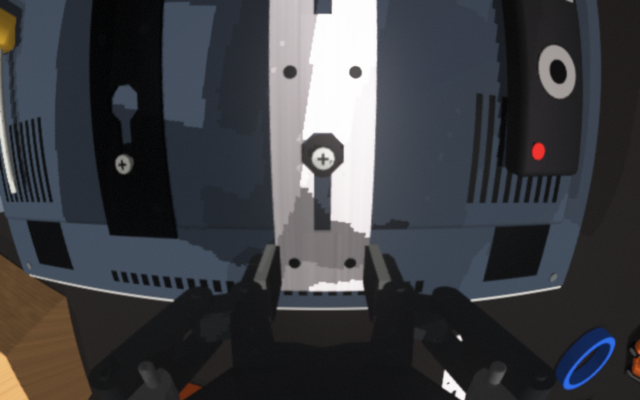

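View pics/s8z.png

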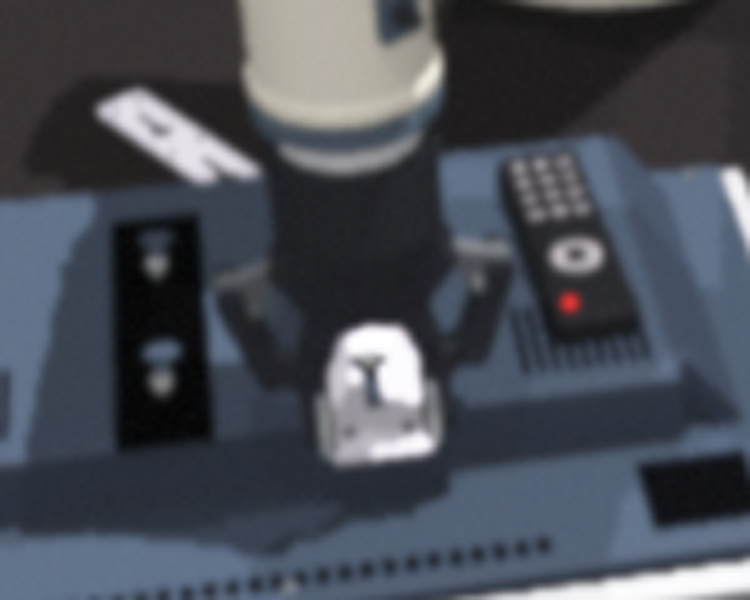

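send_rows --plan '[[[0, 0, -0.001], [0, 0, 0], -0.5], [[0, 0, -0.002], [0, 0, 0], -0.5], [[0, 0, -0.003], [0, 0, 0], -0.5], [[0, 0, -0.004], [0, 0, 0], -0.5], [[0, 0, -0.005], [0, 0, 0], -0.5]]' --squeeze 65

```text
clock: 12.28
eef_pos: [648.0, -112.6, 88.9]
tcp_rot: [-3.141, -0.0, 1.726]
contact_force: [0.1, -0.7, -0.8]
opening: 0.491
```

Run:
```python
from h import *
s=st();print(s['wrist_torque'])
snap('wrist','w9'); snap('scene','s9')
im=cv2.imread('pics/s9.png'); a=cv2.resize(im[150:270,170:320],None,fx=4,fy=4,interpolation=cv2.INTER_CUBIC)
cv2.imwrite('pics/s9z.png',a)
```

```text
{'clock': 12.283, 'qpos': [-0.174, 0.583, 1.675, 0.0, 0.884, -1.901], 'eef_pos': [647.967, -112.626, 88.89], 'tcp_rot': [-3.141, -0.0, 1.726], 'contact_force': [0.14, -0.662, -0.814], 'opening': 0.491}
[-0.03964304 -0.02630652  0.05948223]
```

View pics/w9.png

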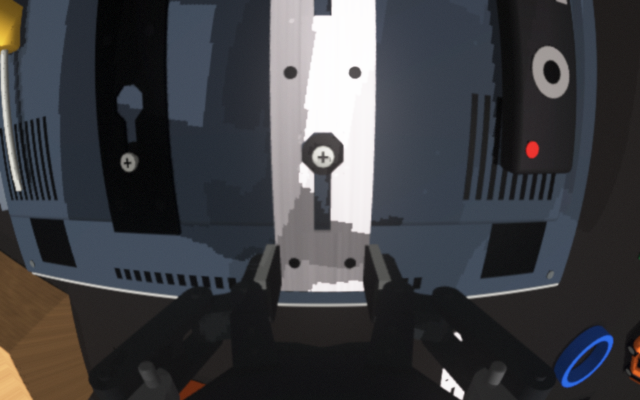

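View pics/s9z.png

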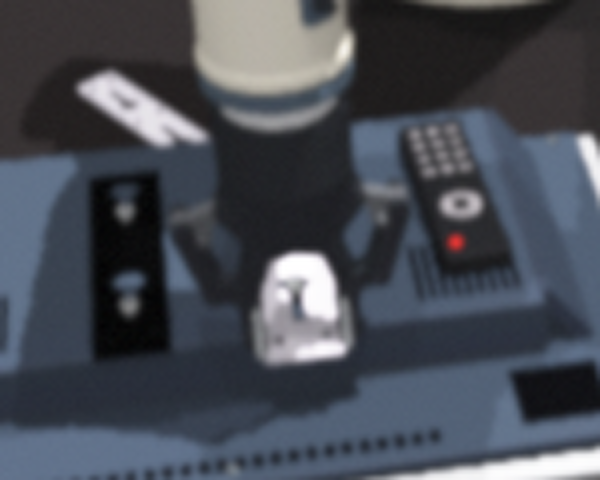

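send_rows --plan '[[[0, 0, -0.002], [0, 0, 0], -0.5], [[0, 0, -0.004], [0, 0, 0], -0.5], [[0, 0, -0.006], [0, 0, 0], -0.5], [[0, 0, -0.009], [0, 0, 0], -0.5], [[0, 0, -0.012], [0, 0, 0], -0.5]]'

```text
clock: 12.8
eef_pos: [648.1, -112.7, 101.5]
tcp_rot: [3.142, -0.0, 1.726]
contact_force: [-0.6, 0.2, -1.3]
opening: 0.493
```

Run:
```python
from h import *
st(); snap('wrist','w10')
```

```text
{'clock': 12.8, 'qpos': [-0.174, 0.567, 1.669, 0.0, 0.906, -1.901], 'eef_pos': [648.137, -112.657, 101.453], 'tcp_rot': [3.142, -0.0, 1.726], 'contact_force': [-0.604, 0.246, -1.346], 'opening': 0.493}
```

View pics/w10.png

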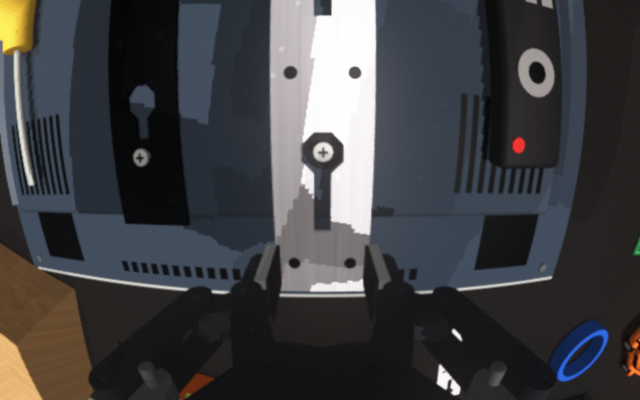

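send_rows --plan '[[[0, 0, -0.006], [0, 0, 0], -0.5], [[0, 0, -0.016], [0, 0, 0], -0.5], [[0, 0, -0.03], [0, 0, 0], -0.5], [[0, 0, -0.044], [0, 0, 0], -0.5], [[0, 0, -0.055], [0, 0, 0], -0.5]]'

```text
clock: 13.27
eef_pos: [649.2, -112.9, 159.7]
tcp_rot: [3.139, 0.001, 1.726]
contact_force: [-0.2, 0.4, -0.2]
opening: 0.492
```

send_rows --plan '[[[0, 0, -0.005], [0, 0, 0], -0.5], [[0.006, 0, -0.006], [0, 0, 0], -0.5], [[0.02, 0, -0.006], [0, 0, 0], -0.5], [[0.042, 0, -0.006], [0, 0, 0], -0.5], [[0.066, 0, -0.006], [0, 0, 0], -0.5]]'

```text
clock: 13.68
eef_pos: [638.0, -46.5, 164.8]
tcp_rot: [3.14, 0.0, 1.725]
contact_force: [0.3, -0.4, -1.4]
opening: 0.493
```

Run:
```python
from h import *
snap('wrist','w11')
go([593.5,374.2,100],1.615)
```

```text
{'clock': 13.733, 'qpos': [-0.069, 0.464, 1.678, 0.003, 0.999, -1.797], 'eef_pos': [637.031, -42.145, 164.597], 'tcp_rot': [3.141, -0.002, 1.726], 'contact_force': [-0.252, 3.111, -1.594], 'opening': 0.49}
shift m [0.4179, 0.0214, 0.0655] rot [0.0005, -0.0021, 0.1112] rows>= 10.2 0.9
```

View pics/w11.png

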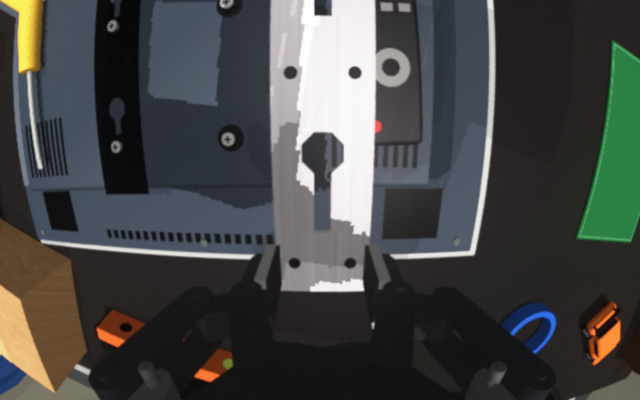

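send_rows --plan '[[[0.026, 0.001, 0], [0, 0, 0.01], -0.5], [[0.052, 0.002, 0], [0, 0, 0.02], -0.5], [[0.078, 0.004, 0], [0, 0, 0.035], -0.5], [[0.104, 0.006, 0], [0, 0, 0.05], -0.5], [[0.13, 0.008, 0], [0, 0, 0.065], -0.5]]'

```text
clock: 14.15
eef_pos: [623.5, 89.7, 164.0]
tcp_rot: [-3.14, -0.002, 1.661]
contact_force: [1.0, 0.2, -0.4]
opening: 0.491
```

Run:
```python
from h import *
go([593.5,374.2,160],1.615)
```

```text
{'clock': 14.15, 'qpos': [0.139, 0.454, 1.697, 0.003, 0.992, -1.523], 'eef_pos': [623.539, 89.671, 164.027], 'tcp_rot': [-3.14, -0.002, 1.661], 'contact_force': [0.953, 0.243, -0.381], 'opening': 0.491}
shift m [0.2861, -0.0043, 0.0047] rot [-0.0012, -0.0022, 0.0458] rows>= 6.9 0.4
```

send_rows --plan '[[[0.03, 0, 0], [0, 0, 0.01], -0.5], [[0.06, -0.001, 0], [0, 0, 0.02], -0.5], [[0.09, -0.002, 0], [0, 0, 0.03], -0.5], [[0.12, -0.003, 0], [0, 0, 0.04], -0.5], [[0.15, -0.003, 0], [0, 0, 0.045], -0.5]]'

```text
clock: 14.57
eef_pos: [605.3, 240.9, 163.4]
tcp_rot: [-3.138, -0.002, 1.616]
contact_force: [0.6, 0.2, -1.0]
opening: 0.49
```

send_rows --plan '[[[0.03, 0, 0], [0, 0, 0], -0.5], [[0.06, 0, 0], [0, 0, 0], -0.5], [[0.088, 0, 0], [0, 0, 0], -0.5], [[0.112, 0, 0], [0, 0, 0], -0.5], [[0.126, 0, 0], [0, 0, 0], -0.5]]'

```text
clock: 14.98
eef_pos: [597.9, 370.0, 162.7]
tcp_rot: [-3.137, -0.002, 1.618]
contact_force: [-0.7, -1.2, -1.8]
opening: 0.491
```

Run:
```python
from h import *
go([593.5,374.2,160],1.615)
```

```text
{'clock': 14.983, 'qpos': [0.55, 0.559, 1.522, 0.004, 1.064, -1.07], 'eef_pos': [597.935, 369.983, 162.676], 'tcp_rot': [-3.137, -0.002, 1.618], 'contact_force': [-0.741, -1.22, -1.778], 'opening': 0.491}
shift m [0.0044, -0.0042, 0.0027] rot [-0.0044, -0.0019, 0.0028] rows>= 0.2 0.0
```

Correct alignment and descend partway.

send_rows --plan '[[[0.003, -0.002, 0.005], [-0.002, -0.001, 0.001], -0.5], [[0.004, -0.004, 0.02], [-0.004, -0.002, 0.003], -0.5], [[0.004, -0.004, 0.045], [-0.004, -0.002, 0.003], -0.5], [[0.004, -0.004, 0.07], [-0.004, -0.002, 0.003], -0.5], [[0.004, -0.004, 0.085], [-0.004, -0.002, 0.003], -0.5]]'

```text
clock: 15.4
eef_pos: [591.4, 372.3, 74.4]
tcp_rot: [-3.138, 0.002, 1.615]
contact_force: [-0.3, -0.1, -1.7]
opening: 0.491
```

send_rows --plan '[[[0, 0, 0.01], [0, 0, 0], -0.5], [[0, 0, 0.02], [0, 0, 0], -0.5], [[0, 0, 0.026], [0, 0, 0], -0.5], [[0, 0, 0.03], [0, 0, 0], -0.5], [[0, 0, 0.03], [0, 0, 0], -0.5]]'

```text
clock: 15.82
eef_pos: [591.4, 372.1, 44.1]
tcp_rot: [-3.137, 0.002, 1.614]
contact_force: [-0.5, -0.5, -0.9]
opening: 0.489
```

Run:
```python
from h import *
go([593.5,374.2,30],1.615)
snap('wrist','w12');snap('scene','s12')
im=cv2.imread('pics/s12.png'); a=cv2.resize(im[150:270,350:500],None,fx=5,fy=5,interpolation=cv2.INTER_CUBIC)
cv2.imwrite('pics/s12z.png',a)
```

```text
{'clock': 15.817, 'qpos': [0.559, 0.693, 1.586, -0.0, 0.867, -1.055], 'eef_pos': [591.353, 372.055, 44.1], 'tcp_rot': [-3.137, 0.002, 1.614], 'contact_force': [-0.52, -0.452, -0.913], 'opening': 0.489}
shift m [0.0021, 0.0023, 0.0141] rot [-0.0041, 0.0025, -0.0006] rows>= 0.3 0.0
```

View pics/w12.png

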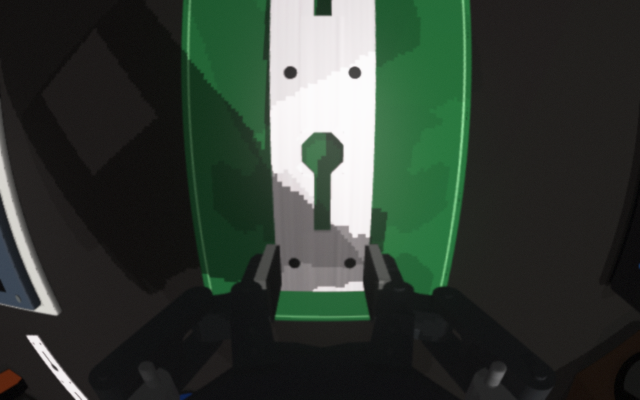

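View pics/s12z.png

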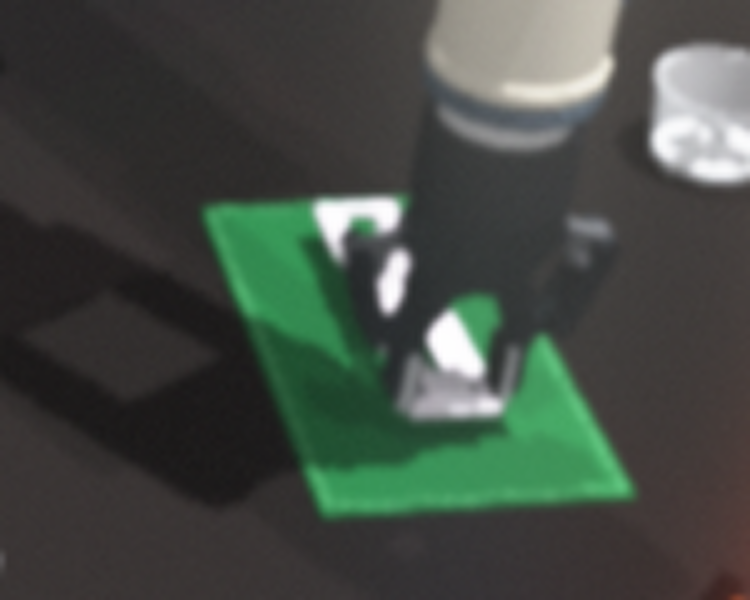

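send_rows --plan '[[[0.002, 0.002, 0.004], [-0.004, 0.0025, 0], -0.5], [[0.002, 0.002, 0.009], [-0.004, 0.0025, 0], -0.5], [[0.002, 0.002, 0.013], [-0.004, 0.0025, 0], -0.5], [[0.002, 0.002, 0.016], [-0.004, 0.0025, 0], -0.5], [[0.002, 0.002, 0.0185], [-0.004, 0.0025, 0], -0.5]]'

```text
clock: 16.33
eef_pos: [593.4, 374.3, 26.1]
tcp_rot: [3.141, -0.0, 1.615]
contact_force: [-0.2, 0.1, -1.4]
opening: 0.489
```

send_rows --plan '[[[0, 0, 0.0004], [0, 0, 0], -0.5], [[0, 0, 0.0008], [0, 0, 0], -0.5], [[0, 0, 0.0012], [0, 0, 0], -0.5], [[0, 0, 0.0016], [0, 0, 0], -0.5], [[0, 0, 0.0016], [0, 0, 0], -0.5]]'

```text
clock: 16.75
eef_pos: [593.5, 374.4, 24.7]
tcp_rot: [3.141, -0.0, 1.615]
contact_force: [0.2, 0.4, -0.0]
opening: 0.491
```

send_rows --plan '[[[0, 0, 0.0002], [0, 0, 0], -0.5], [[0, 0, 0.0004], [0, 0, 0], -0.5], [[0, 0, 0.0006], [0, 0, 0], -0.5], [[0, 0, 0.0008], [0, 0, 0], -0.5], [[0, 0, 0.001], [0, 0, 0], -0.5]]'

```text
clock: 17.17
eef_pos: [593.6, 374.4, 24.6]
tcp_rot: [3.141, -0.001, 1.614]
contact_force: [-3.2, -0.6, 10.5]
opening: 0.49
```

Run:
```python
from h import *
s=st();print(s['wrist_torque']);snap('wrist','w13')
```

```text
{'clock': 17.167, 'qpos': [0.561, 0.721, 1.587, 0.0, 0.833, -1.054], 'eef_pos': [593.61, 374.444, 24.562], 'tcp_rot': [3.141, -0.001, 1.614], 'contact_force': [-3.237, -0.621, 10.524], 'opening': 0.49}
[-3.55342495e-01  4.73589774e-01  2.10989579e-04]
```

View pics/w13.png

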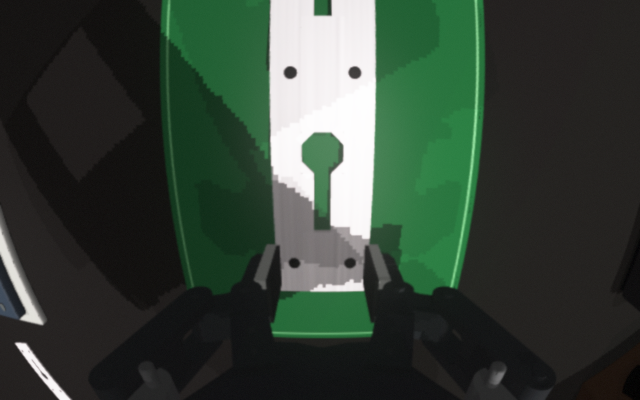

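send_rows --plan '[[[0, 0, 0], [0, 0, 0], -0.1], [[0, 0, 0], [0, 0, 0], 0.0], [[0, 0, 0], [0, 0, 0], 0.05], [[0, 0, 0], [0, 0, 0], 0.1], [[0, 0, 0], [0, 0, 0], 0.14]]' --squeeze 20

```text
clock: 17.63
eef_pos: [593.6, 374.5, 24.4]
tcp_rot: [3.141, -0.001, 1.615]
contact_force: [-0.5, 0.6, -0.0]
opening: 0.564
```

send_rows --plan '[[[0, 0, 0], [0, 0, 0], 0.2], [[0, 0, 0], [0, 0, 0], 0.26], [[0, 0, 0], [0, 0, 0], 0.32], [[0, 0, 0], [0, 0, 0], 0.38], [[0, 0, 0], [0, 0, 0], 0.4]]'

```text
clock: 18.05
eef_pos: [593.6, 374.5, 24.4]
tcp_rot: [3.141, -0.001, 1.615]
contact_force: [-0.2, -0.0, -0.2]
opening: 0.698
```

Run:
```python
from h import *
s=st();snap('wrist','w14')
```

```text
{'clock': 18.05, 'qpos': [0.561, 0.721, 1.587, 0.0, 0.832, -1.054], 'eef_pos': [593.595, 374.462, 24.416], 'tcp_rot': [3.141, -0.001, 1.615], 'contact_force': [-0.164, -0.022, -0.211], 'opening': 0.698}
```

View pics/w14.png

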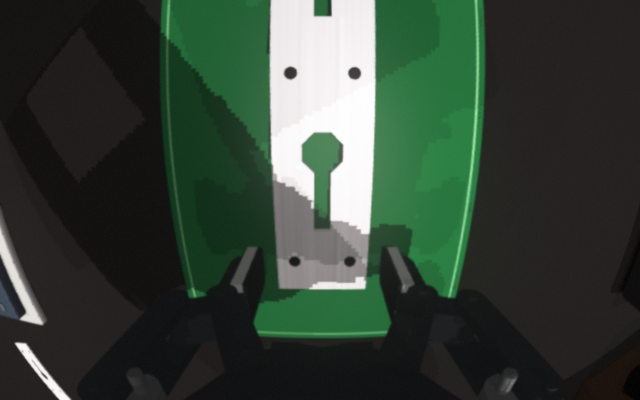

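Released; retreat straight up.

send_rows --plan '[[[0, 0, -0.01], [0, 0, 0], 0.4], [[0, 0, -0.03], [0, 0, 0], 0.4], [[0, 0, -0.06], [0, 0, 0], 0.4], [[0, 0, -0.09], [0, 0, 0], 0.4], [[0, 0, -0.12], [0, 0, 0], 0.4]]'

```text
clock: 18.52
eef_pos: [593.3, 374.3, 146.3]
tcp_rot: [3.141, -0.0, 1.615]
contact_force: [0.5, 0.3, 0.0]
opening: 0.699
```

send_rows --plan '[[[0.02, 0.01, -0.03], [0, 0, 0], 0.4], [[0.05, 0.02, -0.06], [0, 0, 0], 0.4], [[0.08, 0.03, -0.08], [0, 0, 0], 0.4], [[0.1, 0.035, -0.09], [0, 0, 0], 0.4], [[0.1, 0.035, -0.09], [0, 0, 0], 0.4]]'

```text
clock: 18.93
eef_pos: [625.1, 480.5, 241.2]
tcp_rot: [3.135, -0.006, 1.617]
contact_force: [-0.4, 0.1, 0.1]
opening: 0.702
```

Run:
```python
from h import *
s=st();snap('wrist','w15');snap('top','t15');snap('scene','s15')
im=cv2.imread('pics/t15.png'); cv2.imwrite('pics/t15z.png',im[100:300,120:520].repeat(2,0).repeat(2,1))
```

```text
{'clock': 18.933, 'qpos': [0.653, 0.616, 1.242, 0.001, 1.275, -0.964], 'eef_pos': [625.129, 480.484, 241.156], 'tcp_rot': [3.135, -0.006, 1.617], 'contact_force': [-0.376, 0.095, 0.065], 'opening': 0.702}
```

View pics/t15z.png

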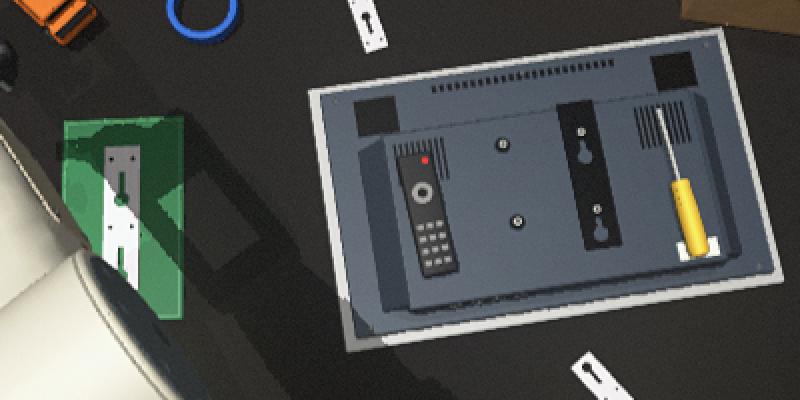

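View pics/s15.png

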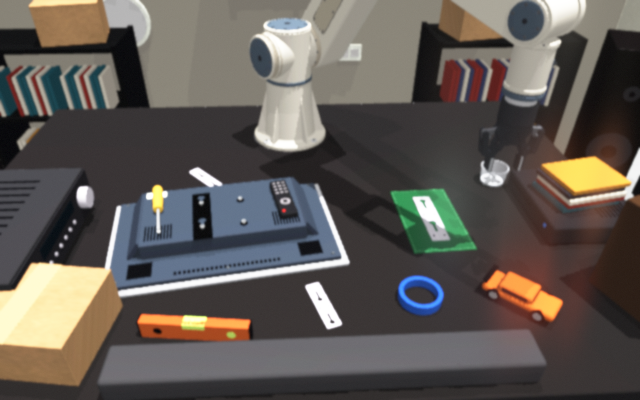

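View pics/w15.png

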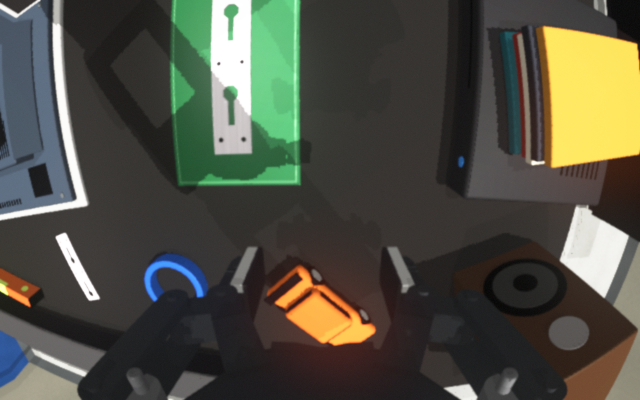

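send_rows --plan '[[[0, 0, 0], [0, 0, 0], 0.4], [[0, 0, 0], [0, 0, 0], 0.4], [[0, 0, 0], [0, 0, 0], 0.4], [[0, 0, 0], [0, 0, 0], 0.4], [[0, 0, 0], [0, 0, 0], 0.4]]'

```text
clock: 19.5
eef_pos: [623.3, 474.6, 235.8]
tcp_rot: [-3.141, 0.001, 1.614]
contact_force: [1.0, 0.7, 0.1]
opening: 0.7
```

```bash
python3 -c "
from h import *
st(); print(job.sign_off())"
```

```text
{'clock': 19.5, 'qpos': [0.649, 0.616, 1.253, -0.0, 1.274, -0.965], 'eef_pos': [623.324, 474.591, 235.821], 'tcp_rot': [-3.141, 0.001, 1.614], 'contact_force': [1.001, 0.68, 0.064], 'opening': 0.7}
the job is handed in; nothing more can be done
None
```

The silver strip is off the television and lying flat, wholly on the green mat. I handed the job in at 19.5 s, with the gripper open and clear of everything.

- **Sliding:** I pushed the strip by its rear end with the jaws shut until the stud heads stood centred in the wide ends. The front then overhung the step by about 34 mm.
- **Lifting and laying:** I gripped the overhanging end across its width, close to the fingertips, and lifted it level. It was laid on the mat with the fingertips touching, which left a drop of at most about 2 mm on release.
- **Last checks:** The final pictures show the strip on the mat with a margin on every side that can be seen. The black strip is still fitted, and the screwdriver and remote are where they lay.

**One check went badly:** On the first descent behind the strip the shut fingertips overshot and pressed on the set's back with about 71 N. They stayed there about half a second while I read the state and took two pictures before lifting off. Nothing looked moved or damaged afterwards, but that was not going easy on the set. Every later contact with the set was under about 6 N.

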